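# Glue sticks into the caddy, stamps into the rack

### The arm

A 6-joint arm with a two-finger parallel gripper is mounted at the origin on a cart in front of the work surface, level with it; the furniture and walls round the work are solid. World frame = base frame: x ahead of the robot, y to its left, z up, the work surface at z = 0. Lengths are in m, angles in rad, forces in N, time in s.
With the tool pointing down it reaches from about 0.375 to 0.9 m from the base axis. Payload 3.1 kg.
Tool frame: the origin (TCP) lies at the centre of the arm's flange, where the gripper is bolted on; the fingertips stand robot.tip_extent ahead of it and the grasp point (between the pads) lies 164 mm ahead of it (robot.tip_extent is the distance from the TCP to the fingertips, in m); z points along the fingers, y is the line along which they close (so a half turn about z gives the same grasp; the last joint's range is limited). The gripper opens to 87 mm and grips with 3 to 60 N. Pads are 19 mm wide; open, the fingers measure 117 mm over their backs; the gripper's body (75 mm by 190 mm) begins 51 mm behind the grasp point.
Start: joints at [-1.482, 0.527, 1.433, -0, 1.181, -0.178], TCP at [0.165, -0.603, 0.405] pointing down, gripper open.
Joint ranges: [-3.08, 3.08], [-0.75, 2.2], [0.22, 2.44], [-1.43, 4.57], [0, 2.65], [-2.85, 2.85]. Speed limits (rad/s): [2.79, 2.79, 3.14, 3.14, 3.14, 3.14].

### API

Orientations are given as a unit quaternion [x, y, z, w].
In Python, from rig import get_obs, camera, hand_in, cut_out, robot gives the robot as it stands.
- The arm moves only by the tool step_arm, never from a script. Its argument "rows" is a list of rows, each a list of 6 numbers: the shift along the world's x, y, z in m, then the turn, a rotation vector about the world's x, y, z in degrees. A call has 1 to 12 rows; each row shifts and turns the commanded pose from where the row before left it; what a row does not reach is not made up. A row lasts 1/8 s, in which the tool goes at most 62.5 mm and 10.7 degrees, less where a joint would pass 70% of its speed; a pose out of reach is approached as far as the arm can. A call is refused whole if a number of a shift passes 0.0625 or a number of a turn 10.7, either way. A call with a gripper value outside its range is refused whole. "jaw" is the finger opening in m, from 0 to 0.087, set as the call begins (left out, the last holds). The fingers move at their own pace and stop on an object; "squeeze" is the grip in N (left out, the last holds). Time passes only in rows, so rows that do not move let the fingers close. It gives the time, the measured TCP pose, the force, the opening and the grip force at its end, in the units of the state.
- get_obs(): the state, without advancing time (a new reading comes with each control period).
- camera(name): name is "side" or "top" or "wrist"; returns a dict with "pixels" (384x512x3 uint8, blue, green, red), "depth" (384x512 float32, m along the optical axis (not along the pixel's ray), 0 where there is no reading), "fov_y" (degrees; the focal length in pixels is half the picture's height over the tangent of half this angle, whatever the lens; pixels are square), "cx", "cy" (the principal point, pixels), "extrinsics" (4x4, takes a point from camera to world coordinates); the wrist camera has in their place "mount" (4x4, takes a point from camera to tool coordinates, whose origin is the TCP and whose axes are the flange's). Camera axes: x right, y up, looking along -z (the intrinsics and any distortion apply to the point x, -y, -z); pixel columns grow to the right and rows downward; lengths in m; the calibration is good to about 2 mm. A picture is of the moment at which its call begins: read the wrist's pose just before it.
- hand_in(): hands the job in; it is judged then, once.
Trained networks look in the newest picture that a camera, given by its name, has taken for a name from the list of things; names that differ only in an ending like _2 or _b are one class to them, and where a whole thing is asked for, a point or a joint stands for the part that bears it (a point fixed in the world has none). Each returns a list of dicts, best first, with "confidence" (0 to 1); they miss things now and then, are a little off and sometimes report something else, mostly with a low value. They report only what shows in the picture. A call takes as long as a camera call. They do not tell look-alikes from the thing itself.
- cut_out(label, camera): "region" (384x512 bool, what is visible of it) and "extent" ([centre column, centre row, width, height] in pixels, round what is visible of it).
The state is a dict: "time": time; "q": joint angles; "joint_velocities": joint speeds; "joint_torque": joint torques, N m; "position": TCP position; "tool_rot": TCP orientation; "ft_force": force on the tool from outside, world axes, zero at the start; "moment": the same for the moment, N m; "grip_width": finger opening in m; "grip_force": force on a finger pad.
Only numpy, scipy, OpenCV 4.12 (cv2) and the standard library are available. Lean on these libraries where they do the work, as an engineer would, in place of code of your own. Each camera call takes 0.05 s, during which the arm holds its last target. There are 200 camera calls.

### The job

Put the gluing and stamping things back in their holders: stand the three glue sticks upright on the floor of the round grey caddy, one in each of its three compartments, and stand the two wooden hand stamps on their feet in the two-bay wooden rack, one in each bay. Leave the little nail-varnish bottle standing and the mint tin lying where they are.

Things in the scene. Friction and masses are not known exactly. Their poses are not given: they have to be found in the camera images.
- glue_a: glue stick, a plain upright cylinder 26 mm in diameter and 97 mm tall with a red cap (top 31 mm); 38 g (may vary 30 %). All three are alike. Stands on the desk at the start. Origin at the centre of its underside, z up along its length. Its cap, 66 to 97 mm up, is a good place to grip; the cap does not come off.
- glue_b: glue stick, a plain upright cylinder 26 mm in diameter and 97 mm tall with a red cap (top 31 mm); 38 g (may vary 30 %). All three are alike. Stands on the desk at the start. Origin at the centre of its underside, z up along its length. Its cap, 66 to 97 mm up, is a good place to grip; the cap does not come off.
- glue_c: glue stick, a plain upright cylinder 26 mm in diameter and 97 mm tall with a red cap (top 31 mm); 38 g (may vary 30 %). All three are alike. Stands on the desk at the start. Origin at the centre of its underside, z up along its length. Its cap, 66 to 97 mm up, is a good place to grip; the cap does not come off.
- stamp_a: hand stamp of reddish-brown wood, 77 mm tall, 45-80 g, one of two alike, standing on its foot at varying yaw: a foot block 26 (x) x 62 (y) x 20 mm tall, and a round upright handle 25 mm thick from 20 to 77 mm up (grip it 33 to 70 mm up). Origin at the underside, below the handle (foot reaches 12 mm to -x, 14 mm to +x, 31 mm either way in y), z up.
- stamp_b: hand stamp of reddish-brown wood, 77 mm tall, 45-80 g, one of two alike, standing on its foot at varying yaw: a foot block 26 (x) x 62 (y) x 20 mm tall, and a round upright handle 25 mm thick from 20 to 77 mm up (grip it 33 to 70 mm up). Origin at the underside, below the handle (foot reaches 12 mm to -x, 14 mm to +x, 31 mm either way in y), z up.
- caddy: round grey open caddy, fixed: 116 mm across (108 inside), 45 mm tall, floor 5 mm thick. Three 4 mm partitions run from the middle to the wall in its own directions 60, 180, 300 degrees (from its +x towards +y); compartments are centred at 0, 120, 240 degrees, with most room for a glue stick 32 mm from the centre (9 mm clear). Origin at the centre of its underside, z up.
- rack: low open rack of light wood, fixed: 112 (x) x 88 (y) x 25 mm tall, walls 4 mm, floor 4 mm thick, one 4 mm partition along its y (22 mm high). Its two bays, 50 (x) x 80 mm (y) inside, are centred 27 mm either side of the origin in x; a stamp fits with its foot's long side along the rack's y, either way round. Origin at the centre of its underside, z up.
- varnish: small nail-varnish bottle to be left alone: pink bottle with a slim black cap, 31 mm across, 79 mm tall, standing upright among the glue sticks and stamps. Origin at the centre of its underside.
- tin: closed mint tin with a green lid, to be left alone: 47 x 64 x 18 mm, lying among the glue sticks and stamps. Origin at the centre of its underside.
Things that resemble listed ones, but are neither listed nor needed, are in the scene too. What is shaped like the glue_c but turquoise is not meant.

How it is judged:
At the end, for the whole second after the job is handed in: One glue stick upright (0.12 rad) on the floor in each caddy compartment, one stamp upright (0.12 rad) on the floor in each rack bay (undersides at most 12 mm above the holder's underside), all released and at rest; varnish bottle still upright and mint tin and bottle within 30 mm of their starts (horizontal distance between each of glue_a, glue_b, glue_c and caddy below 0.048 m and z of each of glue_a, glue_b, glue_c in the frame of caddy below 0.012 m and angle between each of glue_a, glue_b, glue_c, stamp_a, stamp_b's own z axis and vertical below 0.12 rad and (x of glue_a in the frame of caddy above 0.012 m or x of glue_b in the frame of caddy above 0.012 m or x of glue_c in the frame of caddy above 0.012 m) and ((x of glue_a in the frame of caddy below 0.012 m and y of glue_a in the frame of caddy above 0 m) or (x of glue_b in the frame of caddy below 0.012 m and y of glue_b in the frame of caddy above 0 m) or (x of glue_c in the frame of caddy below 0.012 m and y of glue_c in the frame of caddy above 0 m)) and ((x of glue_a in the frame of caddy below 0.012 m and y of glue_a in the frame of caddy below 0 m) or (x of glue_b in the frame of caddy below 0.012 m and y of glue_b in the frame of caddy below 0 m) or (x of glue_c in the frame of caddy below 0.012 m and y of glue_c in the frame of caddy below 0 m)) and x of stamp_a in the frame of rack between -0.044 and 0.044 m and y of stamp_a in the frame of rack between -0.014 and 0.014 m and z of each of stamp_a, stamp_b in the frame of rack below 0.012 m and x of stamp_b in the frame of rack between -0.044 and 0.044 m and y of stamp_b in the frame of rack between -0.014 and 0.014 m and ((x of stamp_a in the frame of rack above 0.008 m and x of stamp_b in the frame of rack below -0.008 m) or (x of stamp_b in the frame of rack above 0.008 m and x of stamp_a in the frame of rack below -0.008 m)) and linear speed of each of glue_a, glue_b, glue_c, stamp_a, stamp_b below 0.02 m/s and distance of each of varnish, tin from where it was at the start of the episode below 0.03 m and angle between varnish's own z axis and vertical below 0.2 rad); the robot touches nothing.
It fails at once if the varnish bottle is displaced by more than 40 mm or knocked over (distance of varnish from where it was at the start of the episode above 0.04 m or angle between varnish's own z axis and vertical above 0.6 rad).
It fails at once if the mint tin is displaced by more than 40 mm (distance of tin from where it was at the start of the episode above 0.04 m).
It also fails if it takes over 118 s, if anything falls off the work surface, if the arm or the gripper's body presses on something with over 40 N, if the wrist force passes 120 N, or if a joint passes its speed limit or range.

## Working session

There is one attempt and no reset: what is moved stays moved. The work goes in short steps, Python scripts to look and compute and a tool call to move; the robot and the scene stay as the last step left them, time stands still between calls to the robot, and variables do not carry over. Pictures are saved under pics/ and viewed, at most 14 in all, crops included, and the job is handed in when it is done.

Besides the shell and the picture viewer there is one more tool, called after ">>>" by a JSON object that holds its "op" and its "data", one argument or row to a line. step_arm: Moves the arm, as the interface text tells. Its arguments: {"type":"object","properties":{"rows":{"type":"array"},"jaw":{"type":"number"},"squeeze":{"type":"number"}},"required":["rows"]}

```bash
mkdir -p pics; ls; cat > h.py <<'E'
import numpy as np,cv2
from rig import get_obs,camera,hand_in,cut_out,robot
from scipy.spatial.transform import Rotation as R
def cloud(c,T=None):
    d=c["depth"];h,w=d.shape;f=h/2/np.tan(np.radians(c["fov_y"])/2)
    u,v=np.meshgrid(np.arange(w),np.arange(h))
    P=np.stack([(u-c["cx"])/f*d,-(v-c["cy"])/f*d,-d],-1)
    T=c["extrinsics"] if T is None else T
    return P@np.array(T)[:3,:3].T+np.array(T)[:3,3]
E
python3 - <<'E'
from h import *
o=get_obs();print({k:np.round(v,3) for k,v in o.items()});print(robot.tip_extent)
for n in("top","side"):
    c=camera(n);cv2.imwrite(f"pics/{n}0.png",c["pixels"]);print(n,[k for k in c],np.round(c["extrinsics"],2).tolist())
    P=cloud(c)
    for l in("glue_a","stamp_a","caddy","rack","varnish","tin"):
        for r in cut_out(l,n):
            m=r["region"]&(c["depth"]>0);p=P[m]
            if len(p)==0: continue
            zt=np.percentile(p[:,2],97);t=p[p[:,2]>zt-.006]
            print(l,round(r["confidence"],2),np.round(r["extent"]),"zt",zt.round(3),"topc",((t.min(0)+t.max(0))/2).round(3),"ext",(t.max(0)-t.min(0)).round(3))
E
```

```text
pics
{'time': np.float64(0.0), 'q': array([-1.483,  0.528,  1.434, -0.   ,  1.181, -0.178]), 'joint_velocities': array([ 0.   ,  0.001,  0.001, -0.001, -0.   ,  0.001]), 'joint_torque': array([-1.0000e-03, -4.4005e+01, -1.7659e+01,  6.3000e-02,  5.8000e-02,
       -0.0000e+00]), 'position': array([ 0.165, -0.603,  0.404]), 'tool_rot': array([ 0.991,  0.133,  0.   , -0.001]), 'ft_force': array([-0.323,  0.37 , -0.511]), 'moment': array([-0.036,  0.015, -0.05 ]), 'grip_force': np.float64(0.0), 'grip_width': np.float64(0.087)}
0.1822
top ['pixels', 'depth', 'fov_y', 'cx', 'cy', 'extrinsics'] [[-0.01, 0.99, -0.12, 0.39], [-1.0, -0.01, -0.0, 0.0], [-0.0, 0.12, 0.99, 0.95], [0.0, 0.0, 0.0, 1.0]]
glue_a 0.57 [335. 194.  19.  12.] zt 0.104 topc [ 0.481 -0.219  0.102] ext [0.02  0.022 0.007]
glue_a 0.5 [309. 150.  17.  16.] zt 0.104 topc [ 0.591 -0.159  0.101] ext [0.023 0.023 0.007]
glue_a 0.48 [339. 163.  17.  10.] zt 0.104 topc [ 0.564 -0.237  0.101] ext [0.023 0.025 0.007]
glue_a 0.46 [309. 204.  15.  12.] zt 0.104 topc [ 0.466 -0.155  0.102] ext [0.022 0.022 0.007]
stamp_a 0.81 [228. 204
[... 1109 characters left out ...]
1 topc [ 0.466 -0.159  0.097] ext [0.024 0.023 0.006]
glue_a 0.47 [224. 186.  10.  41.] zt 0.1 topc [ 0.449 -0.103  0.097] ext [0.032 0.114 0.007]
stamp_a 0.7 [238. 180.  20.  29.] zt 0.078 topc [ 0.466 -0.044  0.086] ext [0.021 0.213 0.027]
stamp_a 0.68 [275. 181.  15.  34.] zt 0.078 topc [0.559 0.038 0.076] ext [0.018 0.015 0.008]
caddy 0.7 [251. 150.  38.  25.] zt 0.048 topc [0.466 0.259 0.062] ext [0.111 0.221 0.04 ]
rack 0.17 [227. 194.   9.  13.] zt 0.1 topc [ 0.466 -0.159  0.097] ext [0.024 0.023 0.006]
varnish 0.76 [247. 163.  10.  29.] zt 0.078 topc [0.478 0.147 0.077] ext [0.011 0.014 0.008]
tin 0.48 [267. 208.  18.  21.] zt 0.063 topc [ 0.565 -0.2    0.086] ext [0.025 0.075 0.027]
```

```bash
python3 - <<'E'
import cv2
a=cv2.imread("pics/top0.png")[120:260,80:420];cv2.imwrite("pics/t1.png",cv2.resize(a,(800,330),interpolation=3))
a=cv2.imread("pics/side0.png")[110:280,140:370];cv2.imwrite("pics/s1.png",cv2.resize(a,(800,591),interpolation=3))
E
```

```text
(no output)
```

View pics/t1.png

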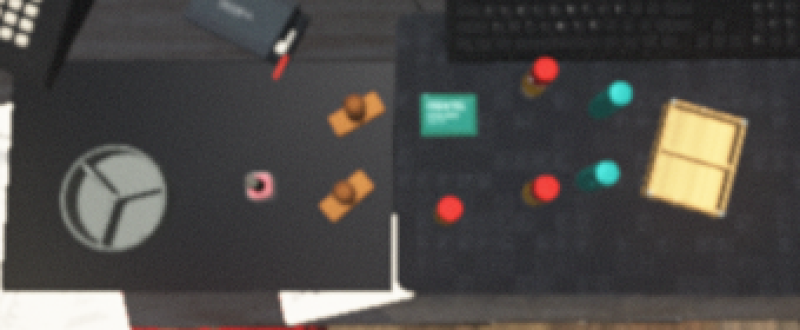

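View pics/s1.png

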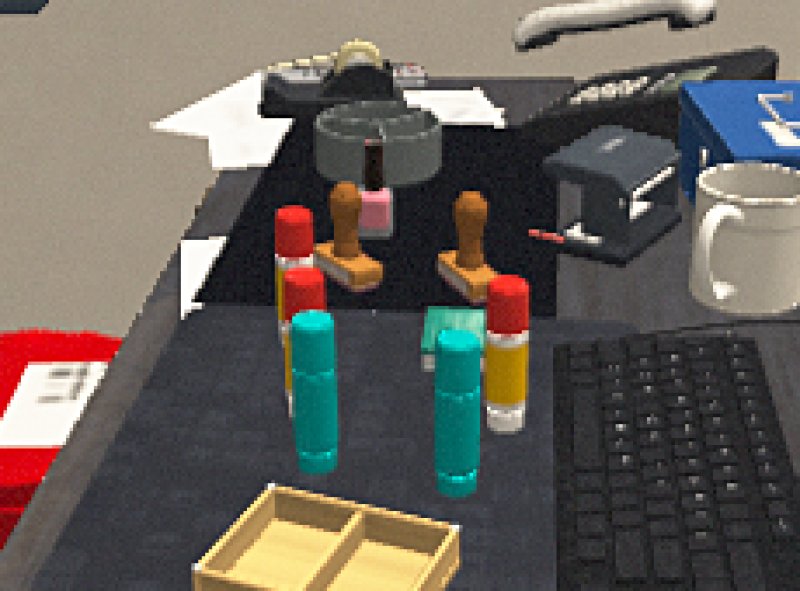

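>>> {"op": "step_arm", "data": {
  "rows": [
    [0.035, 0.035, 0, 0, 0, 0],
    [0.035, 0.035, 0, 0, 0, 0],
    [0.035, 0.035, 0, 0, 0, 0],
    [0.035, 0.035, 0, 0, 0, 0],
    [0.035, 0.035, 0, 0, 0, 0],
    [0.035, 0.035, 0, 0, 0, 0],
    [0.035, 0.035, 0, 0, 0, 0],
    [0.035, 0.035, 0, 0, 0, 0],
    [0, 0, 0, 0, 0, 0],
    [0, 0, 0, 0, 0, 0]
  ]
}}

```text
time: 1.95
position: [0.4447, -0.323, 0.4048]
tool_rot: [0.991, 0.133, -0.0, 0.0]
ft_force: [-0.0, -0.6, 0.4]
grip_width: 0.0868
grip_force: 0.0
```

```bash
cat >> h.py <<'E'
def wrist(name):
    o=get_obs();T=np.eye(4);T[:3,:3]=R.from_quat(o["tool_rot"]).as_matrix();T[:3,3]=o["position"]
    c=camera("wrist");M=T@np.array(c["mount"]);P=cloud(c,M);cv2.imwrite(f"pics/{name}.png",c["pixels"])
    np.savez(f"pics/{name}.npz",P=P,d=c["depth"],px=c["pixels"],M=M);return c,P,M
def rep(P,c,cam,labs):
    for l in labs:
        for r in cut_out(l,cam):
            m=r["region"]&(c["depth"]>0);p=P[m]
            if len(p)<10: continue
            zt=np.percentile(p[:,2],90);t=p[abs(p[:,2]-zt)<.005][:,:2]
            (x,y),(w,h),a=cv2.minAreaRect((t*1000).astype(np.float32))
            col=c["pixels"][m].mean(0).astype(int)
            print(l,round(r["confidence"],2),np.round(r["extent"]).astype(int),"zt",zt.round(4),"rect",np.round([x,y,w,h,a],1),"bgr",col)
E
python3 - <<'E'
from h import *
c,P,M=wrist("w1");print(np.round(c["mount"],3).tolist(),c["fov_y"],get_obs()["position"])
g=P[::60,::60].round(3);print(g[:,[0,4,8]].tolist())
rep(P,c,"wrist",("glue_a","stamp_a","rack","tin"))
E
```

```text
[[-0.001, 0.96, 0.282, 0.077], [1.0, 0.001, 0.001, -0.001], [0.0, 0.282, -0.96, 0.019], [0.0, 0.0, 0.0, 1.0]] 64.89702877661567 [ 0.44439912 -0.32347672  0.40479017]
[[[0.551, 0.004, 0.004], [0.622, -0.252, 0.003], [0.693, -0.511, -0.0]], [[0.488, 0.002, 0.004], [0.562, -0.267, 0.005], [0.635, -0.536, 0.006]], [[0.441, -0.067, 0.09], [0.496, -0.284, 0.004], [0.574, -0.568, 0.004]], [[0.339, 0.001, 0.001], [0.422, -0.302, 0.003], [0.505, -0.605, 0.002]], [[0.458, -0.233, 0.298], [0.339, -0.323, 0.002], [0.498, -0.378, 0.3]], [[0.454, -0.249, 0.317], [0.064, -0.377, -0.253], [0.487, -0.371, 0.317]], [[0.454, -0.262, 0.334], [0.468, -0.311, 0.335], [0.481, -0.361, 0.334]]]
glue_a 0.86 [111 121  63  28] zt 0.1012 rect [ 465.3 -157.6   23.6   23.4   40.9] bgr [ 71  98 191]
glue_a 0.85 [147   9  38  18] zt 0.0583 rect [ 579.8 -165.     2.9   15.2   24. ] bgr [ 68 120 139]
glue_a 0.8 [ 28 112  57  26] zt 0.0823 rect [446.5 -65.1  22.9   8.4  12.2] bgr [ 74 118 157]
glue_a 0.59 [173 121  46  31] zt 0.1013 rect [ 480.4 -220.7   23.5   23.2   14.9] bgr [169 176  41]
glue_a 0.57 [207  40  39  45] zt 0.1014 rect [ 563.5 -238.3   24.5   24.7   87.9] bgr [173 180  60]
rack 0.59 [290 125 118 121] zt 0.0283 rect [ 503.7 -340.8   87.8  112.2   72.6] bgr [170 229 246]
tin 0.85 [57 21 78 40] zt 0.0236 rect [552.8 -61.9  39.5  65.4   0.8] bgr [160 180  99]
```

View pics/w1.png

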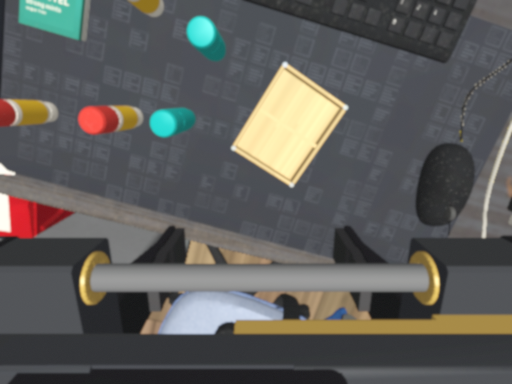

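>>> {"op": "step_arm", "data": {
  "rows": [
    [-0.005, 0.05, 0, 0, 0, 0],
    [-0.005, 0.05, 0, 0, 0, 0],
    [-0.005, 0.05, 0, 0, 0, 0],
    [-0.005, 0.05, 0, 0, 0, 0],
    [-0.005, 0.05, 0, 0, 0, 0],
    [-0.005, 0.05, 0, 0, 0, 0],
    [0, 0, 0, 0, 0, 0],
    [0, 0, 0, 0, 0, 0]
  ]
}}

```text
time: 3.2
position: [0.4152, -0.0235, 0.405]
tool_rot: [0.991, 0.133, 0.001, 0.001]
ft_force: [-0.1, -0.4, -0.6]
grip_width: 0.0871
grip_force: 0.0
```

```bash
python3 - <<'E'
from h import *
c,P,M=wrist("w2");print(get_obs()["position"])
rep(P,c,"wrist",("glue_a","stamp_a","caddy","varnish","tin"))
E
```

```text
[ 0.41534529 -0.02399405  0.40498255]
glue_a 0.97 [392 168  57  36] zt 0.101 rect [ 464.1 -154.6   23.2   23.8   61. ] bgr [ 84 113 207]
glue_a 0.87 [482  97  56  31] zt 0.083 rect [ 559.4 -229.5   24.3   10.4   25. ] bgr [126 132  36]
glue_a 0.85 [449 169  72  41] zt 0.1008 rect [ 479.2 -219.2   23.8   23.9   47.6] bgr [161 168  45]
glue_a 0.8 [296 161  31  35] zt 0.1013 rect [444.4 -55.1  24.9  23.   61.3] bgr [ 88 110 230]
glue_a 0.76 [444  44  80  44] zt 0.101 rect [ 589.9 -160.2   24.4   24.3   62.8] bgr [ 79 106 192]
stamp_a 0.91 [207 113  57  44] zt 0.0796 rect [465.9  55.5  20.2  21.5  57.2] bgr [ 98 164 215]
stamp_a 0.61 [234  26  59  52] zt 0.0796 rect [559.4  43.7  20.8  21.2   8.8] bgr [ 97 160 208]
caddy 0.6 [ 22  53  39 102] zt 0.0475 rect [466.7 261.7  82.6  18.4   2.5] bgr [112 117 114]
tin 0.56 [326  59  67  60] zt 0.0235 rect [ 5.56e+02 -6.15e+01  4.67e+01  6.35e+01  1.00e-01] bgr [200 218 124]
```

View pics/w2.png

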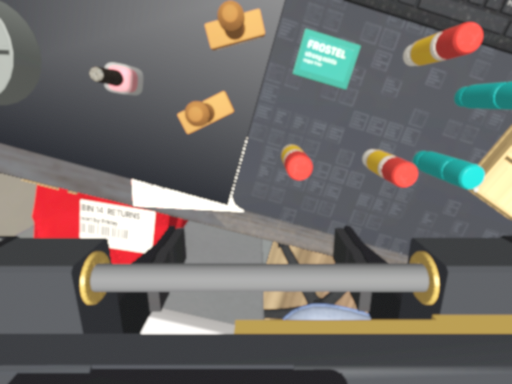

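>>> {"op": "step_arm", "data": {
  "rows": [
    [0, 0.05, 0, 0, 0, 0],
    [0, 0.05, 0, 0, 0, 0],
    [0, 0.05, 0, 0, 0, 0],
    [0, 0.05, 0, 0, 0, 0],
    [0, 0.05, 0, 0, 0, 0],
    [0, 0, 0, 0, 0, 0],
    [0, 0, 0, 0, 0, 0]
  ]
}}

```text
time: 4.38
position: [0.4148, 0.2267, 0.4045]
tool_rot: [0.991, 0.133, -0.0, 0.0]
ft_force: [-0.4, 0.6, 0.1]
grip_width: 0.0872
grip_force: 0.0
```

```bash
python3 - <<'E'
from h import *
c,P,M=wrist("w3");print(get_obs()["position"])
rep(P,c,"wrist",("stamp_a","caddy","varnish"))
E
```

```text
[0.41488861 0.22620887 0.40451168]
stamp_a 0.95 [454  94  75  38] zt 0.0791 rect [558.9  46.6  21.6  18.1   1.9] bgr [ 48  90 129]
stamp_a 0.61 [409 169  62  46] zt 0.0784 rect [465.3  57.2  21.5  23.1  79.1] bgr [ 51  95 134]
caddy 0.88 [194 111 109 114] zt 0.0481 rect [464.5 311.1 114.4 113.9  42.5] bgr [121 127 124]
caddy 0.46 [410 169  66  40] zt 0.0788 rect [464.6  58.1  22.6  19.5   8.5] bgr [ 52  98 139]
caddy 0.26 [338 140  39  31] zt 0.0821 rect [476.3 153.2  13.   12.8  66. ] bgr [ 94  95 122]
varnish 0.91 [337 140  34  24] zt 0.0821 rect [476.3 153.2  13.   12.8  64.7] bgr [ 94  95 122]
varnish 0.49 [453  93  80  37] zt 0.079 rect [558.7  46.5  21.5  18.7  11.7] bgr [ 48  89 127]
```

View pics/w3.png

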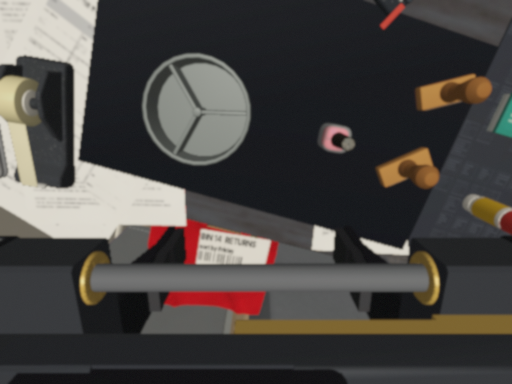

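```bash
python3 - <<'E'
from h import *
z=np.load("pics/w3.npz");P=z["P"].reshape(-1,3);d=z["d"].ravel()>0
q=P-[.4648,.311,0];r=np.hypot(q[:,0],q[:,1]);m=d&(r>.015)&(r<.048)&(q[:,2]>.035)&(q[:,2]<.06)
a=np.degrees(np.arctan2(q[m,1],q[m,0]))%360;print(np.histogram(a,36,(0,360))[0]);
t=np.angle(np.exp(3j*np.radians(a)).mean())/3;print("part dir",np.degrees(t)%120)
for n in("w2","w3"):
  z=np.load(f"pics/{n}.npz");P=z["P"].reshape(-1,3);px=z["px"].reshape(-1,3).astype(int)
  for s in((.465,.057),(.559,.045)):
    m=(np.hypot(P[:,0]-s[0],P[:,1]-s[1])<.05)&(px[:,2]>px[:,0]*1.4)&(abs(P[:,2]-.023)<.005)
    print(n,s,m.sum(),[np.round(v,1) for v in cv2.minAreaRect((P[m,:2]*1000).astype(np.float32))])
E
```

```text
[  0   0   0  19 158   3   0   0   0   0   0   0   0   0   0  10 136   2
   0   0   0   0   0   0   0   0   0  14 109   0   0   0   0   0   0   0]
part dir 43.42926748557949
w2 (0.465, 0.057) 698 [array([465.3,  55.8]), array([25.9, 62. ]), np.float64(40.3)]
w2 (0.559, 0.045) 1076 [array([559.2,  43.8]), array([26.4, 61.9]), np.float64(29.3)]
w3 (0.465, 0.057) 784 [array([464.4,  55.9]), array([27.8, 62. ]), np.float64(40.2)]
w3 (0.559, 0.045) 743 [array([558.2,  44.3]), array([27.2, 62.8]), np.float64(29.2)]
```

>>> {"op": "step_arm", "data": {
  "rows": [
    [0.0125, -0.0427, 0, 0, 0, 6.25],
    [0.0125, -0.0427, 0, 0, 0, 6.25],
    [0.0125, -0.0427, 0, 0, 0, 6.25],
    [0.0125, -0.0427, 0, 0, 0, 6.25],
    [0, 0, -0.038, 0, 0, 0],
    [0, 0, -0.038, 0, 0, 0],
    [0, 0, -0.038, 0, 0, 0],
    [0, 0, -0.038, 0, 0, 0],
    [0, 0, -0.036, 0, 0, 0],
    [0, 0, 0, 0, 0, 0],
    [0, 0, 0, 0, 0, 0]
  ],
  "jaw": 0.06,
  "squeeze": 20
}}

```text
time: 5.95
position: [0.4652, 0.0558, 0.2176]
tool_rot: [0.939, 0.344, 0.001, 0.0]
ft_force: [0.7, 0.0, 0.1]
grip_width: 0.06
grip_force: 0.0
```

>>> {"op": "step_arm", "data": {
  "rows": [
    [0, 0, 0, 0, 0, 0],
    [0, 0, 0, 0, 0, 0],
    [0, 0, 0, 0, 0, 0],
    [0, 0, 0, 0, 0, 0],
    [0, 0, 0, 0, 0, 0]
  ],
  "jaw": 0.0
}}

```text
time: 6.58
position: [0.4649, 0.0564, 0.2169]
tool_rot: [0.939, 0.344, 0.0, 0.0]
ft_force: [0.4, 0.3, 2.0]
grip_width: 0.0232
grip_force: 20.0
```

>>> {"op": "step_arm", "data": {
  "rows": [
    [0, 0, 0.045, 0, 0, 0],
    [0, 0, 0.045, 0, 0, 0],
    [0, 0, 0.045, 0, 0, 0],
    [0.0072, -0.045, 0, 0, 0, -6.4],
    [0.0072, -0.045, 0, 0, 0, -6.4],
    [0.0072, -0.045, 0, 0, 0, -6.4],
    [0.0072, -0.045, 0, 0, 0, -6.4],
    [0.0072, -0.045, 0, 0, 0, -6.4],
    [0.0072, -0.045, 0, 0, 0, -6.4],
    [0.0072, -0.045, 0, 0, 0, -6.4],
    [0.0072, -0.045, 0, 0, 0, -6.4],
    [0.0072, -0.045, 0, 0, 0, -6.5]
  ]
}}

```text
time: 8.07
position: [0.5294, -0.3499, 0.3511]
tool_rot: [0.988, -0.153, -0.001, -0.001]
ft_force: [0.8, 0.2, -0.6]
grip_width: 0.0232
grip_force: 19.9
```

>>> {"op": "step_arm", "data": {
  "rows": [
    [0, 0, -0.045, 0, 0, 0],
    [0, 0, -0.045, 0, 0, 0],
    [0, 0, 0, 0, 0, 0],
    [0, 0, 0, 0, 0, 0]
  ]
}}

```text
time: 8.57
position: [0.53, -0.3489, 0.2627]
tool_rot: [0.988, -0.151, 0.001, 0.0]
ft_force: [0.9, -0.0, -0.4]
grip_width: 0.0231
grip_force: 19.9
```

```bash
python3 - <<'E'
from h import *
c,P,M=wrist("w4");print(get_obs()["position"])
rep(P,c,"wrist",("rack","stamp_a"))
c=camera("side");cv2.imwrite("pics/s4.png",cv2.resize(c["pixels"][150:330,120:360],(800,600),interpolation=3))
E
```

```text
[ 0.5303127  -0.34906715  0.26359904]
rack 0.83 [263 237 119 138] zt 0.0288 rect [ 503.6 -340.5   88.1  112.9   72.5] bgr [200 241 249]
stamp_a 0.96 [261 254  99  92] zt 0.1188 rect [ 531.4 -348.9   21.    21.6   69.7] bgr [113 180 222]
```

View pics/s4.png

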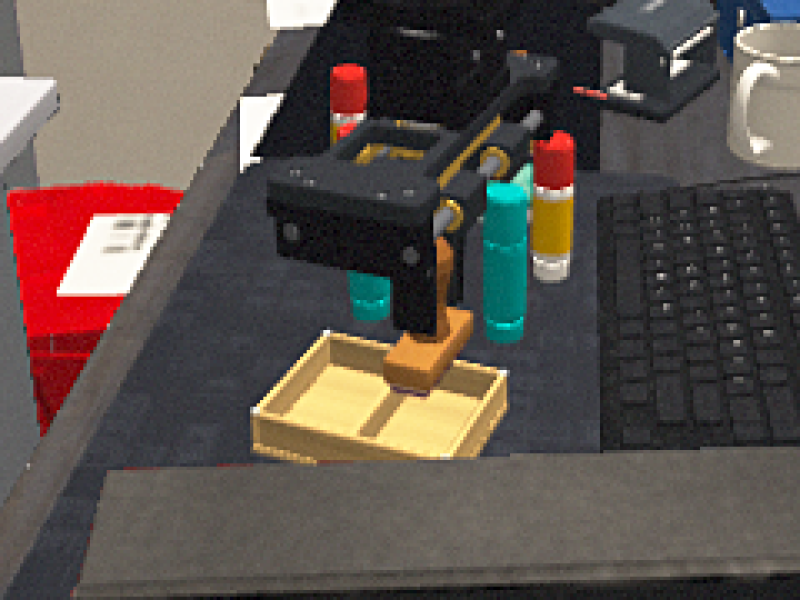

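>>> {"op": "step_arm", "data": {
  "rows": [
    [0, 0, -0.025, 0, 0, 0],
    [0, 0, -0.015, 0, 0, 0],
    [0, 0, 0, 0, 0, 0],
    [0, 0, 0, 0, 0, 0]
  ]
}}

```text
time: 9.28
position: [0.5298, -0.3487, 0.2222]
tool_rot: [0.988, -0.151, 0.0, 0.0]
ft_force: [-0.0, -0.2, -0.5]
grip_width: 0.0235
grip_force: 20.0
```

>>> {"op": "step_arm", "data": {
  "rows": [
    [0, 0, 0, 0, 0, 0],
    [0, 0, 0, 0, 0, 0],
    [0, 0, 0, 0, 0, 0],
    [0, 0, 0.03, 0, 0, 0],
    [0, 0, 0.05, 0, 0, 0],
    [0, 0, 0.05, 0, 0, 0],
    [0, 0, 0, 0, 0, 0]
  ],
  "jaw": 0.045
}}

```text
time: 10.15
position: [0.5307, -0.3496, 0.3569]
tool_rot: [0.988, -0.151, 0.004, 0.003]
ft_force: [0.5, -1.2, -0.3]
grip_width: 0.0447
grip_force: 0.0
```

>>> {"op": "step_arm", "data": {
  "rows": [
    [0.0037, 0.0493, 0, 0, 0, 5.84],
    [0.0037, 0.0493, 0, 0, 0, 5.84],
    [0.0037, 0.0493, 0, 0, 0, 5.84],
    [0.0037, 0.0493, 0, 0, 0, 5.84],
    [0.0037, 0.0493, 0, 0, 0, 5.84],
    [0.0037, 0.0493, 0, 0, 0, 5.84],
    [0.0037, 0.0493, 0, 0, 0, 5.84],
    [0.0037, 0.0493, 0, 0, 0, 5.84],
    [0, 0, 0, 0, 0, 0]
  ],
  "jaw": 0.06
}}

```text
time: 11.28
position: [0.5584, 0.049, 0.3506]
tool_rot: [0.967, 0.255, -0.001, -0.001]
ft_force: [-0.6, -0.0, -0.4]
grip_width: 0.0597
grip_force: 0.0
```

>>> {"op": "step_arm", "data": {
  "rows": [
    [0, 0, -0.045, 0, 0, 0],
    [0, 0, -0.045, 0, 0, 0],
    [0, 0, -0.045, 0, 0, 0],
    [0, 0, 0, 0, 0, 0],
    [0, 0, 0, 0, 0, 0]
  ]
}}

```text
time: 11.9
position: [0.5596, 0.045, 0.2174]
tool_rot: [0.968, 0.252, 0.0, 0.0]
ft_force: [0.4, -0.6, -0.2]
grip_width: 0.0595
grip_force: 0.0
```

>>> {"op": "step_arm", "data": {
  "rows": [
    [0, 0, 0, 0, 0, 0],
    [0, 0, 0, 0, 0, 0],
    [0, 0, 0, 0, 0, 0],
    [0, 0, 0, 0, 0, 0],
    [0, 0, 0, 0, 0, 0]
  ],
  "jaw": 0.0
}}

```text
time: 12.52
position: [0.5594, 0.0458, 0.217]
tool_rot: [0.967, 0.253, 0.0, 0.0]
ft_force: [0.5, -0.1, 2.3]
grip_width: 0.0232
grip_force: 20.0
```

>>> {"op": "step_arm", "data": {
  "rows": [
    [0, 0, 0.045, 0, 0, 0],
    [0, 0, 0.045, 0, 0, 0],
    [0, 0, 0.045, 0, 0, 0],
    [-0.009, -0.042, 0, 0, 0, -5.2],
    [-0.009, -0.042, 0, 0, 0, -5.2],
    [-0.009, -0.042, 0, 0, 0, -5.2],
    [-0.009, -0.042, 0, 0, 0, -5.2],
    [-0.009, -0.042, 0, 0, 0, -5.2],
    [-0.009, -0.042, 0, 0, 0, -5.2],
    [-0.009, -0.042, 0, 0, 0, -5.2],
    [-0.009, -0.042, 0, 0, 0, -5.2],
    [-0.009, -0.042, 0, 0, 0, -5.1]
  ]
}}

```text
time: 14.02
position: [0.4776, -0.3334, 0.3514]
tool_rot: [0.988, -0.153, -0.0, -0.0]
ft_force: [1.4, 0.3, -1.8]
grip_width: 0.0236
grip_force: 19.9
```

>>> {"op": "step_arm", "data": {
  "rows": [
    [0, 0, 0, 0, 0, 0],
    [0, 0, -0.045, 0, 0, 0],
    [0, 0, -0.045, 0, 0, 0],
    [0, 0, -0.025, 0, 0, 0],
    [0, 0, -0.015, 0, 0, 0],
    [0, 0, 0, 0, 0, 0],
    [0, 0, 0, 0, 0, 0]
  ]
}}

```text
time: 14.9
position: [0.4786, -0.3321, 0.2223]
tool_rot: [0.989, -0.151, 0.0, 0.0]
ft_force: [-1.4, 0.6, 0.1]
grip_width: 0.0234
grip_force: 20.3
```

>>> {"op": "step_arm", "data": {
  "rows": [
    [0, 0, 0, 0, 0, 0],
    [0, 0, 0, 0, 0, 0],
    [0, 0, 0, 0, 0, 0],
    [0, 0, 0.03, 0, 0, 0],
    [0, 0, 0.05, 0, 0, 0],
    [0, 0, 0.05, 0, 0, 0],
    [-0.0033, 0.044, 0.03, 0, 0, 7.7],
    [-0.0033, 0.044, 0, 0, 0, 7.7],
    [-0.0033, 0.044, 0, 0, 0, 7.7],
    [-0.0033, 0.044, 0, 0, 0, 7.7],
    [0, 0, 0, 0, 0, 0],
    [0, 0, 0, 0, 0, 0]
  ],
  "jaw": 0.045
}}

```text
time: 16.4
position: [0.4654, -0.1566, 0.3821]
tool_rot: [0.993, 0.117, 0.001, 0.001]
ft_force: [-0.2, -0.6, 0.2]
grip_width: 0.0449
grip_force: 0.0
```

```bash
python3 - <<'E'
from h import *
c=camera("side");P=cloud(c);rep(P,c,"side",("stamp_a",))
c,P,M=wrist("w5");print(get_obs()["position"])
rep(P,c,"wrist",("glue_a","stamp_a"))
E
```

```text
stamp_a 0.9 [245 265  23  44] zt 0.0773 rect [ 529.7 -351.7   22.3   18.6    5. ] bgr [ 45  97 151]
stamp_a 0.88 [222 256  26  46] zt 0.0774 rect [ 478.4 -335.8   21.    19.9   50.2] bgr [ 45  96 151]
[ 0.4653452  -0.15743668  0.38182137]
glue_a 0.87 [367 106  57  31] zt 0.1013 rect [ 563.1 -237.4   24.3   24.5   13.1] bgr [178 184  49]
glue_a 0.82 [300  53  42  41] zt 0.1015 rect [ 590.5 -160.8   24.5   24.2   14.6] bgr [ 86 101 220]
glue_a 0.78 [259 185  29  46] zt 0.1013 rect [ 465.  -156.2   24.7   24.3   31.1] bgr [ 91 115 228]
glue_a 0.76 [326 184  42  49] zt 0.1011 rect [ 479.8 -219.6   24.7   23.9   16.2] bgr [186 192  47]
glue_a 0.64 [156 181  52  44] zt 0.1011 rect [444.9 -55.7  24.4  22.6  41.9] bgr [ 88 117 215]
stamp_a 0.82 [444 158  77  47] zt 0.0829 rect [ 529.6 -346.1   18.9   21.8   84.1] bgr [ 91 150 197]
stamp_a 0.73 [410 202  66  52] zt 0.0831 rect [ 477.9 -329.7   19.1   20.8   76.2] bgr [ 92 152 199]
```

>>> {"op": "step_arm", "data": {
  "rows": [
    [0, 0, -0.05, 0, 0, 0],
    [0, 0, -0.05, 0, 0, 0],
    [0, 0, -0.036, 0, 0, 0],
    [0, 0, 0, 0, 0, 0],
    [0, 0, 0, 0, 0, 0]
  ]
}}

```text
time: 17.27
position: [0.4655, -0.1569, 0.2465]
tool_rot: [0.993, 0.116, 0.001, 0.0]
ft_force: [-0.9, -0.6, 0.5]
grip_width: 0.0447
grip_force: 0.0
```

>>> {"op": "step_arm", "data": {
  "rows": [
    [0, 0, 0, 0, 0, 0],
    [0, 0, 0, 0, 0, 0],
    [0, 0, 0, 0, 0, 0],
    [0, 0, 0, 0, 0, 0],
    [0, 0, 0.045, 0, 0, 0],
    [0, 0, 0.045, 0, 0, 0],
    [0, 0, 0.045, 0, 0, 0],
    [0, 0.045, 0, 0, 0, 0],
    [0, 0.045, 0, 0, 0, 0],
    [0, 0.045, 0, 0, 0, 0],
    [0, 0.045, 0, 0, 0, 0],
    [0, 0.045, 0, 0, 0, 0]
  ],
  "jaw": 0.0
}}

```text
time: 18.77
position: [0.4646, 0.0702, 0.3807]
tool_rot: [0.993, 0.117, -0.0, -0.0]
ft_force: [0.5, -0.4, -1.4]
grip_width: 0.0251
grip_force: 20.0
```

>>> {"op": "step_arm", "data": {
  "rows": [
    [-0.0012, 0.0457, 0, 0, 0, 0],
    [-0.0012, 0.0457, 0, 0, 0, 0],
    [-0.0012, 0.0457, 0, 0, 0, 0],
    [-0.0012, 0.0457, 0, 0, 0, 0],
    [-0.0012, 0.0457, 0, 0, 0, 0],
    [-0.0012, 0.0457, 0, 0, 0, 0],
    [0, 0, 0, 0, 0, 0],
    [0, 0, -0.045, 0, 0, 0],
    [0, 0, -0.03, 0, 0, 0],
    [0, 0, 0, 0, 0, 0]
  ]
}}

```text
time: 20.02
position: [0.4568, 0.3415, 0.3034]
tool_rot: [0.993, 0.116, -0.003, 0.001]
ft_force: [0.7, -0.9, -0.1]
grip_width: 0.0248
grip_force: 20.0
```

```bash
python3 - <<'E'
from h import *
c,P,M=wrist("w6");print(get_obs()["position"])
rep(P,c,"wrist",("caddy","glue_a"))
E
```

```text
[0.45759944 0.34205097 0.30507192]
caddy 0.85 [298 190 139 128] zt 0.0481 rect [478.  313.5  87.8 115.    8.4] bgr [112 118 114]
glue_a 0.68 [260 246  52  97] zt 0.1569 rect [456.6 343.7  21.2  23.1  75.7] bgr [ 51  77 148]
```

View pics/w6.png

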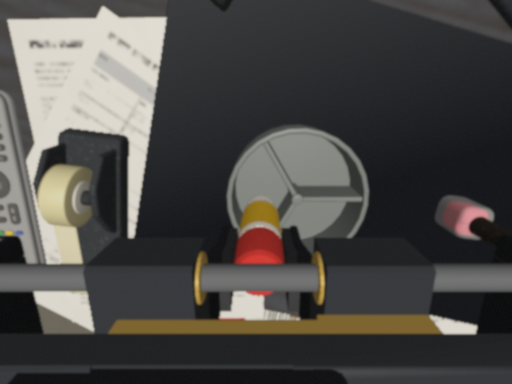

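>>> {"op": "step_arm", "data": {
  "rows": [
    [0, 0, -0.034, 0, 0, 0],
    [0, 0, -0.019, 0, 0, 0],
    [0, 0, 0, 0, 0, 0],
    [0, 0, 0, 0, 0, 0]
  ]
}}

```text
time: 20.68
position: [0.4584, 0.3431, 0.2543]
tool_rot: [0.993, 0.117, 0.001, -0.0]
ft_force: [-0.5, 0.6, 0.0]
grip_width: 0.025
grip_force: 20.0
```

>>> {"op": "step_arm", "data": {
  "rows": [
    [0, 0, 0, 0, 0, 0],
    [0, 0, 0, 0, 0, 0],
    [0, 0, 0, 0, 0, 0],
    [0, 0, 0.03, 0, 0, 0],
    [0, 0, 0.05, 0, 0, 0],
    [0, 0, 0.05, 0, 0, 0],
    [0, 0, 0, 0, 0, 0]
  ],
  "jaw": 0.04
}}

```text
time: 21.55
position: [0.4589, 0.3436, 0.3873]
tool_rot: [0.993, 0.117, 0.005, -0.002]
ft_force: [0.2, -0.5, -1.1]
grip_width: 0.0402
grip_force: 0.0
```

```bash
python3 - <<'E'
from h import *
c=camera("side");P=cloud(c);rep(P,c,"side",("glue_a",))
print(get_obs()["position"])
E
```

```text
glue_a 0.68 [271 228  13  49] zt 0.0969 rect [ 564.3 -241.3   22.6   23.4   81. ] bgr [117 122   5]
glue_a 0.65 [284 211  14  46] zt 0.0961 rect [ 591.4 -163.    22.6   21.9   52.8] bgr [ 52  99 167]
glue_a 0.63 [232 223  11  46] zt 0.0972 rect [ 480.5 -223.7   23.6   23.5   71.5] bgr [119 125   6]
glue_a 0.61 [226 188   7  39] zt 0.0968 rect [446.3 -58.9  23.   20.   62.1] bgr [ 40  89 170]
glue_a 0.47 [248 133   8  24] zt 0.1015 rect [460.2 343.5  32.7  18.4  71.1] bgr [ 44  90 169]
[0.45747941 0.34284374 0.38307889]
```

>>> {"op": "step_arm", "data": {
  "rows": [
    [-0.0014, -0.0443, 0, 0, 0, 0],
    [-0.0014, -0.0443, 0, 0, 0, 0],
    [-0.0014, -0.0443, 0, 0, 0, 0],
    [-0.0014, -0.0443, 0, 0, 0, 0],
    [-0.0014, -0.0443, 0, 0, 0, 0],
    [-0.0014, -0.0443, 0, 0, 0, 0],
    [-0.0014, -0.0443, 0, 0, 0, 0],
    [-0.0014, -0.0443, 0, 0, 0, 0],
    [-0.0014, -0.0443, 0, 0, 0, 0],
    [0, 0, 0, 0, 0, 0]
  ],
  "jaw": 0.05
}}

```text
time: 22.9
position: [0.445, -0.0581, 0.3813]
tool_rot: [0.993, 0.114, -0.001, -0.001]
ft_force: [0.9, 0.2, 0.7]
grip_width: 0.05
grip_force: 0.0
```

>>> {"op": "step_arm", "data": {
  "rows": [
    [0, 0, -0.05, 0, 0, 0],
    [0, 0, -0.05, 0, 0, 0],
    [0, 0, -0.036, 0, 0, 0],
    [0, 0, 0, 0, 0, 0],
    [0, 0, 0, 0, 0, 0]
  ]
}}

```text
time: 23.52
position: [0.4453, -0.0552, 0.2471]
tool_rot: [0.993, 0.117, -0.0, -0.0]
ft_force: [0.1, 0.1, 0.3]
grip_width: 0.05
grip_force: 0.0
```

>>> {"op": "step_arm", "data": {
  "rows": [
    [0, 0, 0, 0, 0, 0],
    [0, 0, 0, 0, 0, 0],
    [0, 0, 0, 0, 0, 0],
    [0, 0, 0, 0, 0, 0],
    [0, 0, 0.045, 0, 0, 0],
    [0, 0, 0.045, 0, 0, 0],
    [0, 0, 0.045, 0, 0, 0],
    [0, 0, 0, 0, 0, 0]
  ],
  "jaw": 0.0
}}

```text
time: 24.52
position: [0.446, -0.056, 0.3848]
tool_rot: [0.993, 0.117, 0.004, 0.002]
ft_force: [-0.2, -0.4, 0.1]
grip_width: 0.025
grip_force: 20.0
```

>>> {"op": "step_arm", "data": {
  "rows": [
    [-0.0004, 0.0431, 0, 0, 0, 0],
    [-0.0004, 0.0431, 0, 0, 0, 0],
    [-0.0004, 0.0431, 0, 0, 0, 0],
    [-0.0004, 0.0431, 0, 0, 0, 0],
    [-0.0004, 0.0431, 0, 0, 0, 0],
    [-0.0004, 0.0431, 0, 0, 0, 0],
    [-0.0004, 0.0431, 0, 0, 0, 0],
    [-0.0004, 0.0431, 0, 0, 0, 0],
    [0, 0, 0, 0, 0, 0],
    [0, 0, -0.045, 0, 0, 0],
    [0, 0, -0.03, 0, 0, 0],
    [0, 0, 0, 0, 0, 0]
  ]
}}

```text
time: 26.02
position: [0.4408, 0.2877, 0.3039]
tool_rot: [0.993, 0.116, -0.004, 0.001]
ft_force: [0.8, -1.3, 0.5]
grip_width: 0.0256
grip_force: 20.0
```

>>> {"op": "step_arm", "data": {
  "rows": [
    [0, 0, -0.034, 0, 0, 0],
    [0, 0, -0.019, 0, 0, 0],
    [0, 0, 0, 0, 0, 0],
    [0, 0, 0, 0, 0, 0]
  ]
}}

```text
time: 26.52
position: [0.4425, 0.2889, 0.2549]
tool_rot: [0.993, 0.117, 0.001, -0.0]
ft_force: [-0.4, 0.5, -0.2]
grip_width: 0.0256
grip_force: 20.0
```

>>> {"op": "step_arm", "data": {
  "rows": [
    [0, 0, 0, 0, 0, 0],
    [0, 0, 0, 0, 0, 0],
    [0, 0, 0, 0, 0, 0],
    [0, 0, 0.03, 0, 0, 0],
    [0, 0, 0.05, 0, 0, 0],
    [0, 0, 0.05, 0, 0, 0],
    [0, 0, 0, 0, 0, 0]
  ],
  "jaw": 0.038
}}

```text
time: 27.4
position: [0.443, 0.2896, 0.3879]
tool_rot: [0.993, 0.117, 0.005, -0.001]
ft_force: [0.6, -0.3, -0.5]
grip_width: 0.0386
grip_force: 0.0
```

```bash
python3 - <<'E'
from h import *
c=camera("side");P=cloud(c);rep(P,c,"side",("glue_a",))
c,P,M=wrist("w7");rep(P,c,"wrist",("glue_a","caddy"));print(get_obs()["position"])
E
```

```text
glue_a 0.75 [241 138   9  23] zt 0.1013 rect [441.5 286.4  20.4  19.   39.9] bgr [ 43  86 167]
glue_a 0.73 [233 223  12  47] zt 0.097 rect [ 480.7 -224.    23.4   20.2   59.3] bgr [120 125   3]
glue_a 0.68 [249 134   4  26] zt 0.1028 rect [457.2 341.7  18.9  28.8  14.1] bgr [ 41  89 172]
glue_a 0.65 [270 227  12  52] zt 0.0951 rect [ 563.3 -243.3   21.2   17.5    3.1] bgr [118 123   2]
glue_a 0.62 [287 213  12  48] zt 0.0966 rect [ 590.3 -163.2   24.3   22.8   45.3] bgr [ 53 100 168]
glue_a 0.88 [259 186  29  40] zt 0.1063 rect [442.7 290.5  23.5  23.5  13. ] bgr [ 54  71 177]
glue_a 0.86 [211 157  36  39] zt 0.1062 rect [457.8 343.9  24.5  24.5  57.1] bgr [ 55  71 173]
caddy 0.71 [245 154 110 112] zt 0.0484 rect [465.3 311.2 113.4 113.7  28.7] bgr [120 126 124]
[0.44142655 0.28879379 0.3822356 ]
```

View pics/w7.png

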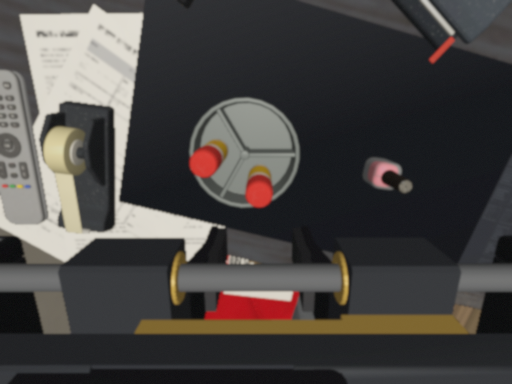

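>>> {"op": "step_arm", "data": {
  "rows": [
    [0.0149, -0.045, 0, 0, 0, 0],
    [0.0149, -0.045, 0, 0, 0, 0],
    [0.0149, -0.045, 0, 0, 0, 0],
    [0.0149, -0.045, 0, 0, 0, 0],
    [0.0149, -0.045, 0, 0, 0, 0],
    [0.0149, -0.045, 0, 0, 0, 0],
    [0.0149, -0.045, 0, 0, 0, 0],
    [0.0149, -0.045, 0, 0, 0, 0],
    [0.0149, -0.045, 0, 0, 0, 0],
    [0.0149, -0.045, 0, 0, 0, 0],
    [0, 0, 0, 0, 0, 0]
  ],
  "jaw": 0.05
}}

```text
time: 29.02
position: [0.5917, -0.1645, 0.3818]
tool_rot: [0.993, 0.115, -0.001, 0.0]
ft_force: [0.6, 0.3, 0.8]
grip_width: 0.0501
grip_force: 0.0
```

>>> {"op": "step_arm", "data": {
  "rows": [
    [0, 0, -0.05, 0, 0, 0],
    [0, 0, -0.05, 0, 0, 0],
    [0, 0, -0.036, 0, 0, 0],
    [0, 0, 0, 0, 0, 0],
    [0, 0, 0, 0, 0, 0]
  ]
}}

```text
time: 29.65
position: [0.5913, -0.1606, 0.2483]
tool_rot: [0.993, 0.117, 0.0, 0.0]
ft_force: [0.2, 0.8, -0.2]
grip_width: 0.0499
grip_force: 0.0
```

>>> {"op": "step_arm", "data": {
  "rows": [
    [0, 0, 0, 0, 0, 0],
    [0, 0, 0, 0, 0, 0],
    [0, 0, 0, 0, 0, 0],
    [0, 0, 0, 0, 0, 0],
    [0, 0, 0.045, 0, 0, 0],
    [0, 0, 0.045, 0, 0, 0],
    [0, 0, 0.045, 0, 0, 0],
    [0, 0, 0, 0, 0, 0]
  ],
  "jaw": 0.0
}}

```text
time: 30.65
position: [0.592, -0.1614, 0.387]
tool_rot: [0.993, 0.117, 0.004, 0.002]
ft_force: [0.5, -0.1, 0.3]
grip_width: 0.0251
grip_force: 20.0
```

>>> {"op": "step_arm", "data": {
  "rows": [
    [-0.0095, 0.0463, 0, 0, 0, 0],
    [-0.0095, 0.0463, 0, 0, 0, 0],
    [-0.0095, 0.0463, 0, 0, 0, 0],
    [-0.0095, 0.0463, 0, 0, 0, 0],
    [-0.0095, 0.0463, 0, 0, 0, 0],
    [-0.0095, 0.0463, 0, 0, 0, 0],
    [-0.0095, 0.0463, 0, 0, 0, 0],
    [-0.0095, 0.0463, 0, 0, 0, 0],
    [-0.0095, 0.0463, 0, 0, 0, 0],
    [-0.0095, 0.0463, 0, 0, 0, 0],
    [0, 0, 0, 0, 0, 0],
    [0, 0, 0, 0, 0, 0]
  ]
}}

```text
time: 32.15
position: [0.4956, 0.3017, 0.3815]
tool_rot: [0.993, 0.117, -0.001, 0.001]
ft_force: [0.7, -1.4, -0.4]
grip_width: 0.0251
grip_force: 20.0
```

>>> {"op": "step_arm", "data": {
  "rows": [
    [0, 0, -0.045, 0, 0, 0],
    [0, 0, -0.03, 0, 0, 0],
    [0, 0, 0, 0, 0, 0],
    [0, 0, -0.034, 0, 0, 0],
    [0, 0, -0.019, 0, 0, 0],
    [0, 0, 0, 0, 0, 0],
    [0, 0, 0, 0, 0, 0]
  ]
}}

```text
time: 33.02
position: [0.4968, 0.3018, 0.2562]
tool_rot: [0.993, 0.116, 0.001, -0.0]
ft_force: [0.2, 0.5, 0.3]
grip_width: 0.0252
grip_force: 20.0
```

>>> {"op": "step_arm", "data": {
  "rows": [
    [0, 0, 0, 0, 0, 0],
    [0, 0, 0, 0, 0, 0],
    [0, 0, 0, 0, 0, 0],
    [0, 0, 0.03, 0, 0, 0],
    [0, 0, 0.05, 0, 0, 0],
    [0, 0, 0.05, 0, 0, 0],
    [-0.03, -0.03, 0, 0, 0, 0],
    [-0.03, -0.03, 0, 0, 0, 0],
    [0, 0, 0, 0, 0, 0],
    [0, 0, 0, 0, 0, 0]
  ],
  "jaw": 0.038
}}

```text
time: 34.28
position: [0.4367, 0.2423, 0.3852]
tool_rot: [0.993, 0.117, 0.001, -0.0]
ft_force: [0.9, -0.0, 0.1]
grip_width: 0.0378
grip_force: 0.0
```

```bash
python3 - <<'E'
from h import *
c,P,M=wrist("w8");rep(P,c,"wrist",("glue_a","caddy","varnish"))
c=camera("side");P=cloud(c);rep(P,c,"side",("glue_a","stamp_a","varnish","tin"))
cv2.imwrite("pics/s8.png",cv2.resize(c["pixels"][110:290,130:370],(800,600),interpolation=3))
E
```

```text
glue_a 0.8 [214 169  34  39] zt 0.1063 rect [442.6 289.7  23.3  23.   10.2] bgr [ 56  72 173]
glue_a 0.77 [165 143  52  34] zt 0.1062 rect [458.3 343.5  24.9  23.7  32.4] bgr [ 53  70 160]
glue_a 0.56 [212 114  43  30] zt 0.1064 rect [496.2 303.1  23.6  24.5  12.6] bgr [ 56  66 182]
glue_a 0.41 [202 140 111 111] zt 0.0486 rect [465.  310.1 115.6 112.5  20.5] bgr [115 121 120]
caddy 0.63 [201 139 108 111] zt 0.0486 rect [465.7 310.2 114.1 112.2  19.9] bgr [115 121 120]
caddy 0.5 [163 142  53  33] zt 0.1063 rect [458.4 342.9  24.5  23.1  22. ] bgr [ 51  69 162]
varnish 0.93 [348 161  40  32] zt 0.082 rect [476.4 153.2  13.3  12.2  12.7] bgr [ 91  92 117]
glue_a 0.82 [232 225  14  51] zt 0.096 rect [ 481.  -221.8   24.    24.    74.8] bgr [114 119  10]
glue_a 0.71 [259 140  12  22] zt 0.1003 rect [498.7 299.   22.8  18.6  71.7] bgr [ 42  85 161]
glue_a 0.65 [270 228  14  46] zt 0.0952 rect [ 564.3 -243.1   22.5   18.3   18.1] bgr [118 123   2]
glue_a 0.62 [242 139  10  23] zt 0.101 rect [442.  285.1  24.7  18.7   3.9] bgr [ 44  88 164]
glue_a 0.42 [249 133   6  21] zt 0.1012 rect [458.  341.2  19.1  24.    6.1] bgr [ 44  90 170]
glue_a 0.34 [249 153  38  18] zt 0.0445 rect [464.4 291.7  78.2 113.5  88.8] bgr [78 82 80]
stamp_a 0.87 [245 267  24  44] zt 0.0776 rect [ 529.8 -352.2   22.4   19.4    6.5] bgr [ 46  97 150]
stamp_a 0.85 [221 256  28  44] zt 0.0772 rect [ 477.8 -336.8   18.9   21.5   67. ] bgr [ 45  96 150]
varnish 0.76 [247 165  10  28] zt 0.0456 rect [477.5 144.6  13.6   3.8  30.3] bgr [ 93  90 140]
tin 0.55 [271 207  22  20] zt 0.0221 rect [557.6 -61.5  67.5  45.8  88.3] bgr [147 172  85]
```

View pics/w8.png

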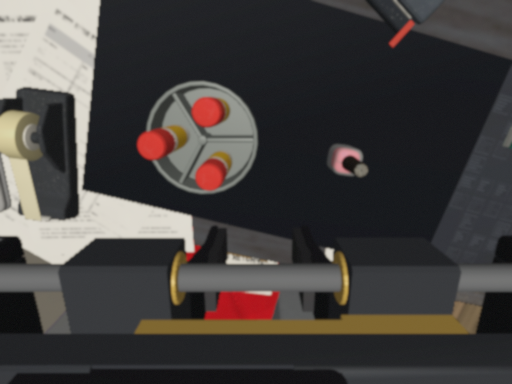

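View pics/s8.png

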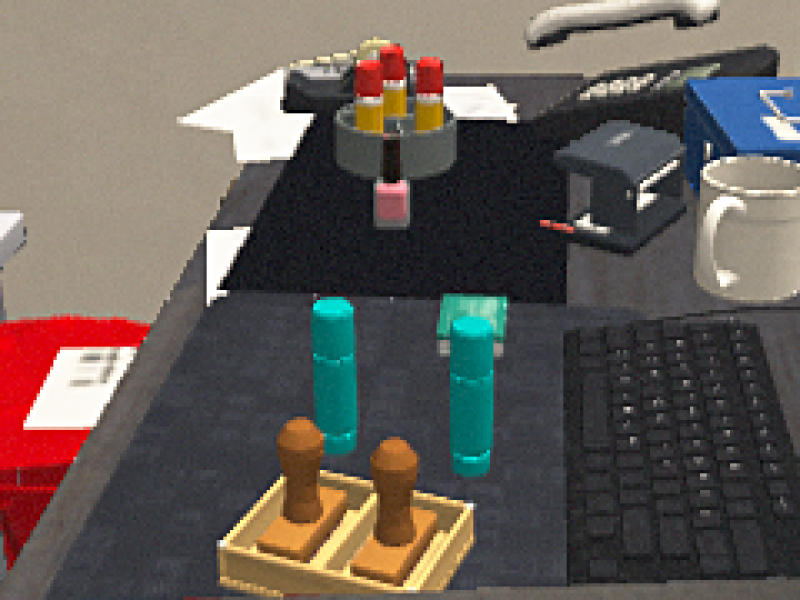

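The pictures show three red-capped sticks standing in separate caddy compartments (wrist px 208,110; 155,143; 212,174). Both stamps are flat in their bays, and the bottle and tin haven't moved. Handing in.

```bash
python3 -c "from rig import hand_in;print(hand_in())"
```

```text
the job is handed in; nothing more can be done
None
```

I handed the job in at about 34 s on the robot's clock: the last pictures show the three red glue sticks upright in separate caddy compartments, both stamps flat in their own rack bays, and the varnish bottle and mint tin where they started; the hand-in gave no verdict.

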